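# Unlock and open the drop valve of a grain sample hopper

### The arm

A 7-joint arm with a two-finger parallel gripper is mounted at the origin on a cart in front of the work surface, level with it; the furniture and walls round the work are solid. World frame = base frame: x ahead of the robot, y to its left, z up, the work surface at z = 0. Lengths are in m, angles in rad, forces in N, time in s.
With the tool pointing down it reaches from about 0.4 to 0.85 m from the base axis. Payload 10.4 kg.
Tool frame: the origin (TCP) lies between the finger pads; the fingertips stand 19 mm ahead of it and the grasp point (between the pads) is the TCP (robot.tips_ahead is the distance from the TCP to the fingertips, in m); z points along the fingers, y is the direction in which the jaws open and shut (so a half turn about z gives the same grasp; the last joint's range is limited). The gripper opens to 87 mm and grips with 3 to 60 N. Pads are 19 mm wide; open, the fingers measure 117 mm over their backs; the gripper's body (75 mm by 190 mm) begins 51 mm behind the grasp point.
Start: joints at [1.26, 0.332, -0.065, 1.46, 0.022, 1.35, -0.088], TCP at [0.177, -0.599, 0.211] pointing down, gripper open.
Joint ranges: [-2.6, 2.6], [-0.5, 2.12], [-1.47, 1.34], [0.16, 2.42], [-1.27, 4.41], [0.06, 2.06], [-2.6, 2.6]. Speed limits (rad/s): [2.22, 2.22, 2.79, 2.79, 3.14, 3.14, 3.14].

### API

Orientations are given as a rotation vector (axis times angle).
In Python, from bench import get_state, vision, ticket, robot gives the robot as it stands. The module is installed in compiled form; this text tells all that it offers.
- The arm moves only by the tool send_rows, never from a script. Its argument "targets" is one flat list of numbers, 4 for each row, row after row: the shift along the tool's x, y, z in mm, then the turn about the tool's z in rad. A call has 1 to 20 rows; each row shifts and turns the commanded pose from where the row before left it, along the tool's axes as they then stand; what a row does not reach is not made up. A row lasts 1/12 s, in which the tool goes at most 41.7 mm and 7.16 degrees, less where a joint would pass 70% of its speed; a pose out of reach is approached as far as the arm can. A call is refused whole if a number of a shift passes 41.7 or a number of a turn 0.125, either way. A call with a gripper value outside its range is refused whole. "jaw" is the opening, from 0 (shut) to 1 (fully open), set as the call begins (left out, the last holds). The fingers move at their own pace and stop on an object; the grip force is fixed at half the most. Time passes only in rows, so rows that do not move let the fingers close. It gives the time, the measured TCP pose, the force and the opening at its end, in the units of the state.
- get_state(): the state, without advancing time (a new reading comes with each control period).
- vision.get_image(name): name is "scene" or "side" or "wrist"; returns a dict with "image" (420x560x3 uint8, blue, green, red), "camera_matrix" (3x3 intrinsics, pixels), "rvec" (rotation vector, rad) and "tvec" (3), from world to camera coordinates, as OpenCV has them. Camera axes: x right, y down, z forward; pixel columns grow to the right and rows downward; lengths in m; the calibration is good to about 2 mm. A picture is of the moment at which its call begins. There is no depth.
- ticket.job_done(): hands the job in, once; it reports no verdict.
The state is a dict: "clock": time; "q": joint angles; "qvel": joint speeds; "effort": joint torques, N m; "ee_pos": TCP position; "eef_rot": TCP orientation; "force": force on the tool from outside, world axes, zero at the start; "ft_torque": the same for the moment, N m; "gripper_width": finger opening in m.
Only numpy, scipy, OpenCV 4.12 (cv2) and the standard library are available. Lean on these libraries where they do the work, as an engineer would, in place of code of your own. Each camera call takes 0.05 s, during which the arm holds its last target.

### The job

The small grain sample hopper on the bench is empty and has to be opened so that it can be brushed out. With the fingertips, push a peg round to turn the red slotted locking disc on its bridge until the slot lines up with the flat valve bar, then press the bar's black head down so that the bar goes through the slot and the valve is fully open. Only touch and push: do not force the bar against the disc while it is blocked, do not lift or shove the hopper, and leave the catch pan and the things lying around where they are.

Things in the scene. Friction and masses are not known exactly. Their poses are not given: they have to be found in the camera images.
- hopper: loose bench hopper, about 5 kg: grey base 160 x 212 x 16 mm on rubber feet, two posts, a bridge of two aluminium rails and under it a steel funnel 145 mm across. Origin: centre of the underside, on the axis of disc and bar; z up, x fore and aft (a pointer with a white mark sticks out of the bridge on its -x side), y along the bridge. Far to its left stands a desk lamp 342 mm high
- lock_disc (a joint): angle of the red locking disc about the vertical axis through the hopper's origin, rad, counter-clockwise seen from above. 0, pi or -pi = slot lined up with the bar. No stops; about 2 N at a peg turns it; stays where it is left. The bar goes in within about 0.15 rad of lined up; its tapered nose then pulls the disc straight
- disc_slot (a point): centre of the disc's upper face, 186 mm above the bench, on the turning axis. The disc is 104 mm across, 8 mm thick, red with a white line at both ends of the slot; the slot is 41 mm long, 12 mm wide, goes right through and runs along this frame's x axis
- peg_a (a point): centre of the top of one of the disc's two upright pegs (11 mm thick, black cap, 20 mm high above the disc), 44 mm from the axis, on the disc's +y side, across the slot
- peg_b (a point): centre of the top of the other peg, 44 mm from the axis, on the disc's -y side
- valve_bar (a joint): how far the valve bar is pressed down, m: 0 = up, valve shut (start); 0.030 = end stop, valve fully open. About 4 N to move, no spring, stays where it is left
- bar_top (a point): centre of the top of the bar's round black head (26 mm across), on the disc's axis; 236 mm above the bench when up, 206 mm (level with the peg tops) when down. Under the head is the flat steel bar, 34 mm wide along this frame's x axis (= hopper's x) and 7 mm thick, its tapered lower edge 2 mm above the disc; a thin stem goes on down through the slot to the valve
- catch_pan: loose shallow round steel pan, 100 mm across and 17 mm high, on the hopper's base under the spout; origin at the centre of its underside. Stays where it is
- petri_dish: bystander: loose covered petri dish, 90 mm across, 15 mm high, beside the hopper; origin at the centre of its underside
- marker: bystander: loose white and blue marker pen, 135 mm long, lying along its y axis; origin under its middle
- vial_blue: bystander: loose upright vial with blue cap, 18 mm across, 66 mm high; origin at the centre of its underside

How it is judged:
On the way, in this order (a step that is already met when the one before it is completed fails the run):
1. the slot of the locking disc is lined up with the bar (angle between the x axis of disc_slot and the x axis of bar_top, either way round below 0.2 rad), for 0.05 s.
2. the bar is pressed down through the slot (value of joint valve_bar above 0.027 m), for 0.2 s.
At the end, for the whole second after the job is handed in: Bar pressed down at least 27 of its 30 mm, disc lined up with it within 0.2 rad. Hopper level and within 15 mm of its start, catch pan within 20 mm of the spout's axis; dish, marker and vial within 20 mm of their places, vial upright (value of joint valve_bar above 0.027 m and angle between the x axis of disc_slot and the x axis of bar_top, either way round below 0.2 rad and distance of hopper from where it was at the start of the episode below 0.015 m and angle between hopper's own z axis and vertical below 0.03 rad and horizontal distance between catch_pan and hopper below 0.02 m and distance of each of petri_dish, marker, vial_blue from where it was at the start of the episode below 0.02 m and angle between vial_blue's own z axis and vertical below 0.2 rad); the robot touches nothing.
It fails at once if the disc or the blocked bar is forced or gripped hard (more than 40 N from the fingers before the bar is down) (contact force between the fingers and hopper above 40 N and value of joint valve_bar below 0.025 m).
It fails at once if the hopper is lifted, tipped or shoved (distance of hopper from where it was at the start of the episode above 0.02 m or angle between hopper's own z axis and vertical above 0.06 rad).
It fails at once if a bystander or the catch pan is lifted or carried (distance of any of petri_dish, marker, vial_blue, catch_pan from where it was at the start of the episode above 0.03 m).
It also fails if it takes over 51 s, if anything falls off the work surface, if the arm or the gripper's body presses on something with over 40 N, if the wrist force passes 120 N, or if a joint passes its speed limit or range.

## Working session

There is one attempt and no reset: what is moved stays moved. The work goes in short steps, Python scripts to look and compute and a tool call to move; the robot and the scene stay as the last step left them, time stands still between calls to the robot, and variables do not carry over. Pictures are saved under pics/ and viewed, and the job is handed in when it is done.

Besides the shell and the picture viewer there is one more tool, called after "Emit:" by a JSON object that holds its "method" and its "body", one argument or row to a line. send_rows: Moves the arm, as the interface text tells. Its arguments: {"type":"object","properties":{"targets":{"type":"array","items":{"type":"number"}},"jaw":{"type":"number"}},"required":["targets"]}

```bash
mkdir -p pics; cat > h.py <<'E'
import numpy as np, cv2
from bench import get_state, vision, ticket, robot
def cam(n):
    d=vision.get_image(n); R=cv2.Rodrigues(np.array(d['rvec'],float))[0]
    return d['image'],np.array(d['camera_matrix']),R,np.array(d['tvec'],float).ravel()
def ray(K,R,t,u,v):
    return -R.T@t, R.T@np.linalg.inv(K)@np.array([u,v,1.])
def onz(K,R,t,u,v,z):
    c,r=ray(K,R,t,u,v); return c+r*(z-c[2])/r[2]
def proj(K,R,t,p):
    q=K@(R@np.asarray(p,float)+t); return q[:2]/q[2]
E
python3 - <<'E'
from h import *
import pickle
D={}
for n in ['scene','side','wrist']:
    D[n]=cam(n); cv2.imwrite(f'pics/{n}0.png',D[n][0]); print(n,-D[n][2].T@D[n][3])
pickle.dump(D,open('d0.pkl','wb'))
s=get_state();print({k:np.round(s[k],3) for k in s})
print(cv2.Rodrigues(np.array(s['eef_rot']))[0].round(3))
E
```

```text
scene [ 0.13734862 -0.43207349  0.81674716]
side [-0.08980961  0.34996426  0.73326874]
wrist [ 0.24224872 -0.57935005  0.38517476]
{'clock': np.float64(0.15), 'q': array([ 1.26 ,  0.333, -0.065,  1.461,  0.022,  1.35 , -0.089]), 'qvel': array([ 0.002, -0.003, -0.   , -0.002, -0.001, -0.   , -0.001]), 'effort': array([ 0.0000e+00, -6.2363e+01,  2.4000e-02, -3.9014e+01, -6.1000e-02,
        3.7000e-02,  0.0000e+00]), 'ee_pos': array([ 0.177, -0.599,  0.21 ]), 'eef_rot': array([-3.108, -0.45 ,  0.   ]), 'force': array([-0.325, -0.718, -0.591]), 'ft_torque': array([ 0.013,  0.033, -0.023]), 'gripper_width': np.float64(0.087)}
[[ 0.959  0.284 -0.   ]
 [ 0.284 -0.959  0.001]
 [-0.    -0.001 -1.   ]]
```

View pics/scene0.png

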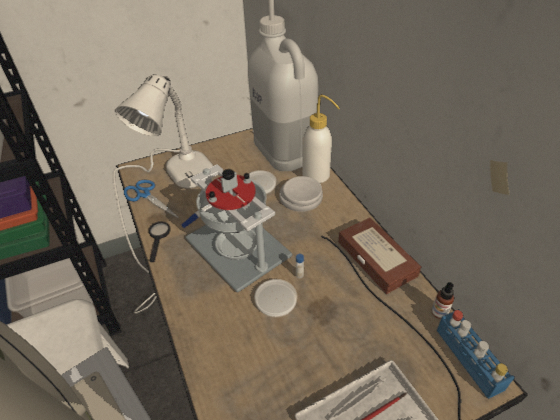

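View pics/side0.png

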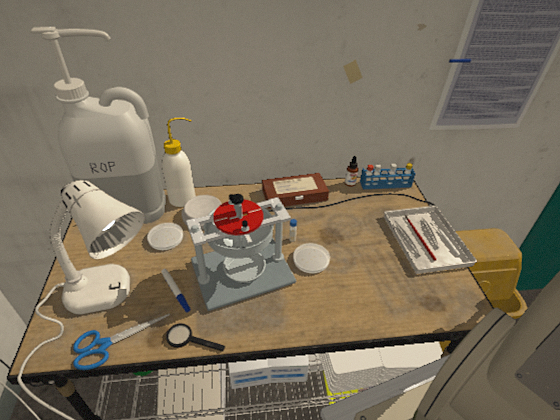

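View pics/wrist0.png

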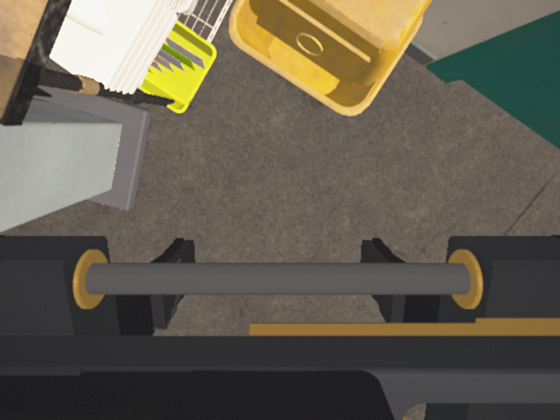

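The scene view shows the hopper near pixel (235,215), with the red disc around (230,192) and the bar head near (229,175). In the side view the disc is near (239,216). The wrist camera sees only the floor. I'll zoom in on both views.

```bash
python3 - <<'E'
from h import *
import pickle
D=pickle.load(open('d0.pkl','rb'))
for n,(x,y,w,h) in {'scene':(175,150,120,90),'side':(175,180,136,102)}.items():
    I=D[n][0]; cv2.imwrite(f'pics/{n}0z.png',cv2.resize(I[y:y+h,x:x+w],(784,588),interpolation=cv2.INTER_CUBIC))
    K,R,t=D[n][1:]
    m=((I[...,2]>110)&(I[...,1]<60)&(I[...,0]<60)).astype(np.uint8)
    m[:y]=0;m[y+h:]=0;m[:,:x]=0;m[:,x+w:]=0
    ys,xs=np.nonzero(m);print(n,xs.min(),xs.max(),ys.min(),ys.max(),xs.mean(),ys.mean(),onz(K,R,t,xs.mean(),ys.mean(),.186))
E
```

```text
scene 206 254 176 209 232.55194805194805 195.34935064935064 [0.49191849 0.1771192  0.186     ]
side 214 310 190 234 241.55796178343948 216.3452229299363 [0.49056636 0.19031552 0.186     ]
```

View pics/scene0z.png

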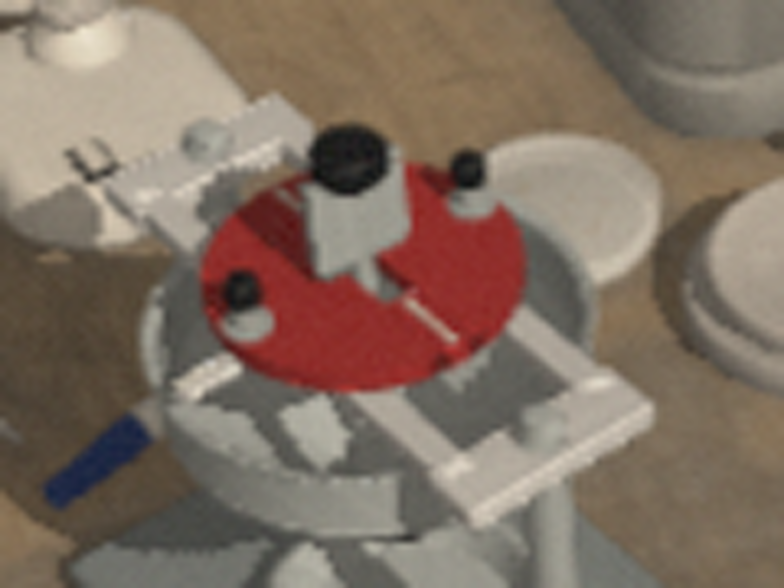

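View pics/side0z.png

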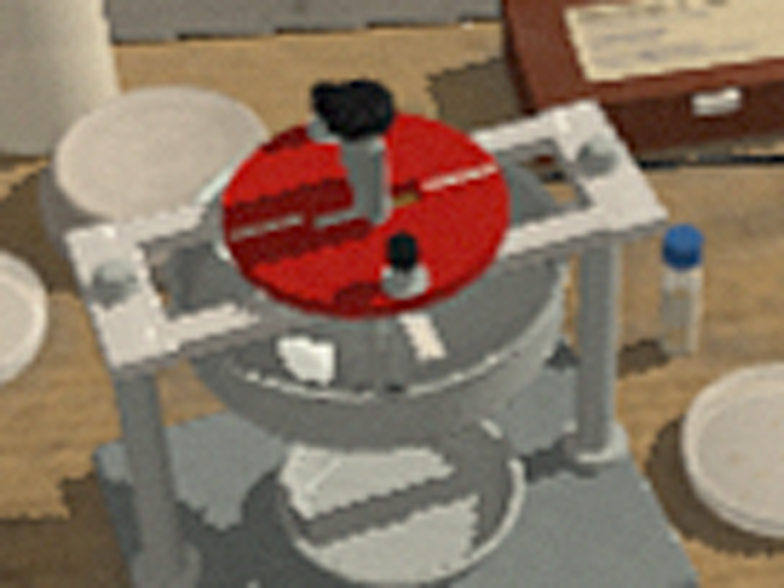

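```bash
python3 - <<'E'
from h import *
import pickle
D=pickle.load(open('d0.pkl','rb'))
S=lambda u,v:(175+u/6.533-.4,150+v/6.533-.4)
T=lambda u,v:(175+u/5.765-.4,180+v/5.765-.4)
sc=D['scene'][1:];sd=D['side'][1:]
def P(n,c,f,u,v,z): 
    p=onz(*c,*f(u,v),z); print(n,p.round(4)); return p
hs=P('head sc',sc,S,350,150,.236);hd=P('head sd',sd,T,362,100,.236)
P('pegN sc',sc,S,242,283,.206);P('pegN sd',sd,T,403,243,.206)
P('pegF sc',sc,S,468,160,.206);P('pegF sd',sd,T,328,92,.206)
a=P('line sc',sc,S,457,343,.186);b=P('line sc',sc,S,286,190,.186);print('ang',np.arctan2(*(a-b)[1::-1]),(a+b)/2,np.linalg.norm(a-b))
a=P('line sd',sd,T,495,168,.186);b=P('line sd',sd,T,232,236,.186);print('ang',np.arctan2(*(a-b)[1::-1]),(a+b)/2,np.linalg.norm(a-b))
a=P('screw sc',sc,S,548,425,.178);b=P('screw sc',sc,S,208,135,.178);print('ang',np.arctan2(*(a-b)[1::-1]),(a+b)/2,np.linalg.norm(a-b))
a=P('screw sd',sd,T,598,152,.178);b=P('screw sd',sd,T,113,278,.178);print('ang',np.arctan2(*(a-b)[1::-1]),(a+b)/2,np.linalg.norm(a-b))
for n,c in (('scene',sc),('side',sd)):
    I=D[n][0].astype(int); m=((I[...,2]>90)&(I[...,1]<70)&(I[...,0]<70)).astype(np.uint8)
    k,l,st,ce=cv2.connectedComponentsWithStats(m); 
    for i in np.argsort(-st[1:,4])[:3]+1: print(n,st[i],ce[i])
E
```

```text
head sc [0.4964 0.1905 0.236 ]
head sd [0.4951 0.1951 0.236 ]
pegN sc [0.4529 0.1914 0.206 ]
pegN sd [0.4523 0.1956 0.206 ]
pegF sc [0.5409 0.1935 0.206 ]
pegF sd [0.5392 0.196  0.206 ]
line sc [0.4986 0.1444 0.186 ]
line sc [0.4995 0.2409 0.186 ]
ang -1.5800452918648544 [0.49909387 0.19264192 0.186     ] 0.0965391260459418
line sd [0.4991 0.1456 0.186 ]
line sd [0.4979 0.2452 0.186 ]
ang -1.5590075148076277 [0.49848922 0.19541854 0.186     ] 0.0996247649138353
screw sc [0.5026 0.1038 0.178 ]
screw sc [0.5002 0.2912 0.178 ]
ang -1.5578648473427223 [0.50142389 0.1974919  0.178     ] 0.18741843483988566
screw sd [0.5025 0.1033 0.178 ]
screw sd [0.5003 0.2885 0.178 ]
ang -1.5592918920582222 [0.5014104 0.1958974 0.178    ] 0.18513092035464448
scene [ 343  218   78   76 1178] [384.92190153 256.52716469]
scene [206 175  50  35 892] [231.69618834 194.85089686]
scene [  0 188  38  43 369] [ 21.04607046 215.21138211]
side [ 213  200   50   35 1108] [237.49097473 217.75902527]
side [263 173  66  26 483] [292.0952381  186.67908903]
side [408 219  28  41  64] [422.359375 240.375   ]
```

The two views agree. The axis is at about (0.497, 0.194), the slot runs along world y, and the bar lies along hopper x, which is close to world x. So the disc needs roughly a 90° turn. Before choosing the turning direction I'll check the lamp for clearance.

```bash
python3 - <<'E'
from h import *
import pickle
D=pickle.load(open('d0.pkl','rb'))
sc=D['scene'][1:];sd=D['side'][1:]
def tri(a,b):
    M=lambda c:c[0]@np.c_[c[1],c[2]]
    X=cv2.triangulatePoints(M(sc),M(sd),np.array(a,float),np.array(b,float)).ravel();return X[:3]/X[3]
print('hood top',tri((157,78),(66,187)))
print('hood mouth sc',onz(*sc,140,122,.25),'sd',onz(*sd,113,230,.25),onz(*sd,143,237,.25))
print('bridge screw',tri((258,214.5),(278.4,206)),tri((206.4,170.3),(194.2,227.9)))
print('pointer',tri((206,207.5),(248.3,237.7)))
print('vial',onz(*sd,293,227,.066),onz(*sc,300,259,.066)); 
print('head',tri((228.2,172.6),(237.4,197)))
E
```

```text
hood top [0.51508755 0.48254173 0.32297486]
hood mouth sc [0.43943942 0.45484999 0.25      ] sd [0.46913161 0.4304454  0.25      ] [0.43284884 0.38372731 0.25      ]
bridge screw [0.50139305 0.10372719 0.17910695] [0.49873709 0.28878105 0.1798202 ]
pointer [0.43628282 0.19377354 0.17484672]
vial [0.5358758  0.04928434 0.066     ] [0.55208189 0.03329333 0.066     ]
head [0.4985932  0.19407499 0.23267208]
```

Emit:
{"method": "send_rows", "body": {
  "targets": [0,0,-30,0,20,-12,-20,0,30,-18,-15,0,30,-18,-10,0,30,-18,-10,0,30,-18,-10,0,30,-18,-10,0,30,-18,-10,0,30,-18,-10,0,30,-18,-5,0,30,-18,0,0,30,-18,0,0,30,-18,0,0,30,-18,0,0,30,-18,0,0,0,0,0,0],
  "jaw": 0
}}

```text
clock: 1.48
ee_pos: [0.5047, -0.2398, 0.3405]
eef_rot: [-3.104, -0.465, -0.002]
force: [1.3, 0.3, 0.2]
gripper_width: 0.0006
```

Emit:
{"method": "send_rows", "body": {
  "targets": [0,0,0,0.1,0,0,0,0.1,0,0,0,0.1,0,-20,0,0,-4,-34,0,0,-4,-34,0,0,-4,-34,0,0,-4,-34,0,0,-4,-34,0,0,-4,-34,0,0,-4,-34,0,0,-4,-34,0,0,-4,-34,0,0,-4,-34,0,0,-4,-34,0,0,-4,-34,0,0,-4,-34,0,0,0,0,0,0]
}}

```text
clock: 2.98
ee_pos: [0.4518, 0.2222, 0.341]
eef_rot: [-3.139, 0.005, 0.001]
force: [-0.8, 0.2, 0.6]
gripper_width: 0.0003
```

```bash
python3 - <<'E'
from h import *
s=get_state();print(s['q'].round(3),s['ee_pos'].round(4));print(cv2.Rodrigues(np.array(s['eef_rot']))[0].round(3))
for n in ['wrist','side']:
    c=cam(n);cv2.imwrite(f'pics/{n}1.png',c[0])
E
```

```text
[ 0.234  0.082 -0.822  1.514  0.057  1.571 -2.16 ] [0.4518 0.2222 0.341 ]
[[ 1.    -0.003 -0.   ]
 [-0.003 -1.     0.002]
 [-0.    -0.002 -1.   ]]
```

View pics/wrist1.png

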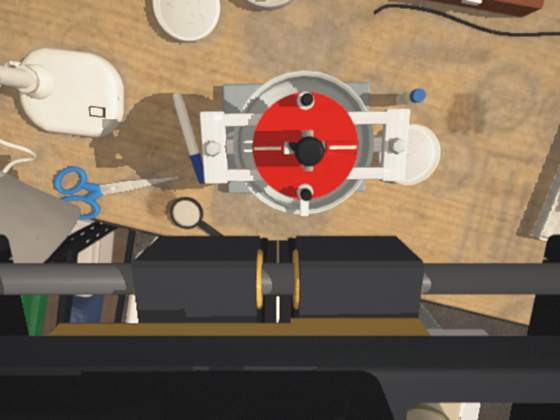

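View pics/side1.png

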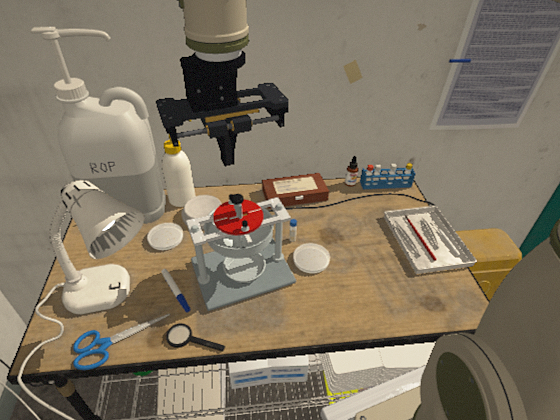

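The wrist view shows the disc clearly: head (309,151), pegs (306,99) and (306,193), slot line at about row 147. I'll refine the positions from it.

```bash
python3 - <<'E'
from h import *
I,K,R,t=cam('wrist')
J=I.astype(int); m=((J[...,2]>110)&(J[...,1]<70)&(J[...,0]<70)).astype(np.uint8); m[230:]=0
k,l,st,ce=cv2.connectedComponentsWithStats(m); i=1+np.argmax(st[1:,4]); 
c=max(cv2.findContours((l==i).astype(np.uint8),0,2)[0],key=cv2.contourArea)
(e,ax,an)=cv2.fitEllipse(cv2.convexHull(c));print(e,ax,onz(K,R,t,*e,.186))
for n,u,v,z in [('head',309,151,.236),('pF',306.5,99,.206),('pN',306,192.5,.206),('s1',212.5,148.5,.179),('s2',397,145,.179),('l1',256,149,.186),('l2',356,147,.186)]: print(n,onz(K,R,t,u,v,z).round(4))
cv2.imwrite('pics/w1z.png',cv2.resize(I[70:230,190:430],(780,520),interpolation=2))
E
```

```text
(298.4530334472656, 147.14480590820312) (103.93966674804688, 105.71708679199219) [0.49936311 0.19631548 0.186     ]
head [0.4995 0.1906 0.236 ]
pF [0.5429 0.1906 0.206 ]
pN [0.458  0.1901 0.206 ]
s1 [0.4984 0.2822 0.179 ]
s2 [0.5    0.0972 0.179 ]
l1 [0.498  0.2381 0.186 ]
l2 [0.4989 0.1398 0.186 ]
```

View pics/w1z.png

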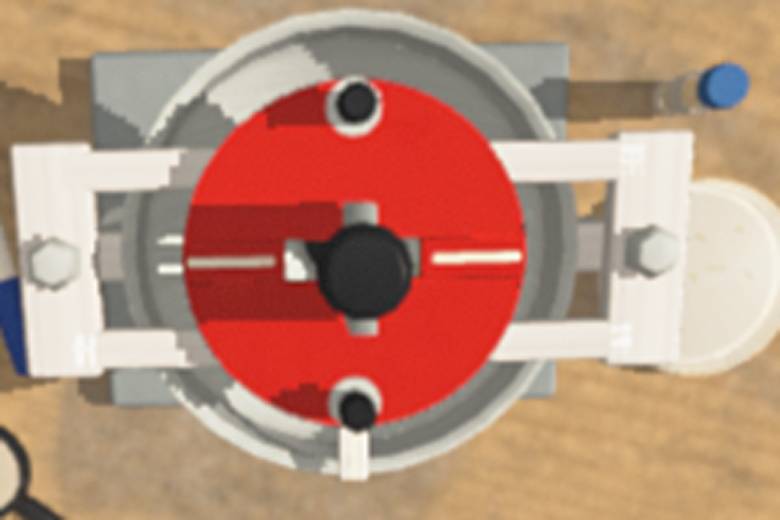

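Emit:
{"method": "send_rows", "body": {
  "targets": [2,0,20,0,0,0,25,0,0,0,25,0,0,0,20,0,0,0,15,0,0,0,10,0,0,0,10,0,0,0,5,0,0,0,0,0]
}}

```text
clock: 3.88
ee_pos: [0.4564, 0.2149, 0.2103]
eef_rot: [3.141, -0.02, -0.001]
force: [-1.0, 0.4, -0.6]
gripper_width: 0.0005
```

```bash
python3 - <<'E'
from h import *
s=get_state();print(s['force'].round(2),s['ee_pos'].round(4))
I=cam('wrist')[0];cv2.imwrite('pics/w2.png',I)
I=cam('side')[0];cv2.imwrite('pics/s2.png',cv2.resize(I[130:260,140:330],(780,534)))
E
```

```text
[-1.    0.36 -0.61] [0.4564 0.2149 0.2103]
```

View pics/w2.png

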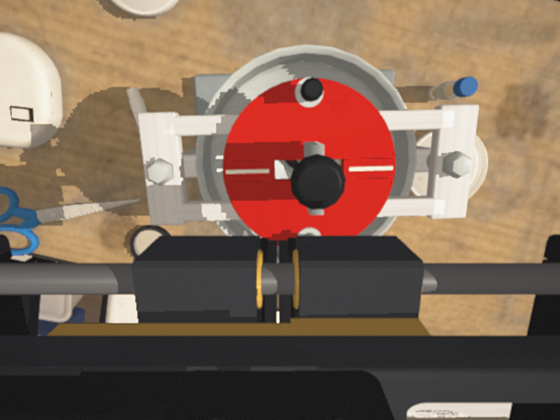

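View pics/s2.png

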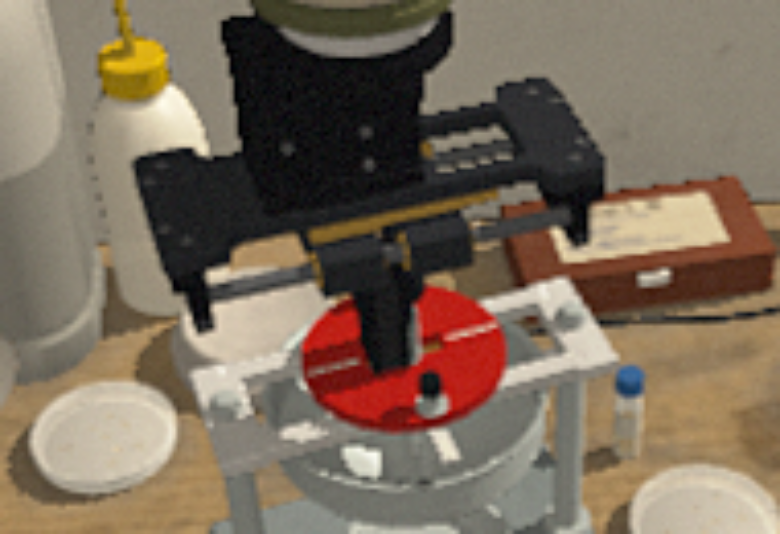

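```bash
python3 - <<'E'
from h import *
s=get_state();p=s['ee_pos'];print(s['force'].round(2),p.round(4),robot.tips_ahead)
for n in('side','scene'):
    I,K,R,t=cam(n)
    print(n,'tip',proj(K,R,t,p-[0,0,.019]),'pegN',proj(K,R,t,[.455,.192,.206]))
    if n=='scene': cv2.imwrite('pics/sc2.png',cv2.resize(I[110:240,140:330],(780,534)))
    else: print(onz(K,R,t,235,219,.191),proj(K,R,t,p))
E
```

```text
[-0.65 -0.76  0.05] [0.4567 0.2155 0.2115] 0.019
side tip [234.519683   227.72509532] pegN [245.7976481 220.4247222]
[0.48237611 0.20670201 0.191     ] [233.94407212 220.7196935 ]
scene tip [207.61481304 191.05987881] pegN [212.34796045 192.31999766]
```

View pics/sc2.png

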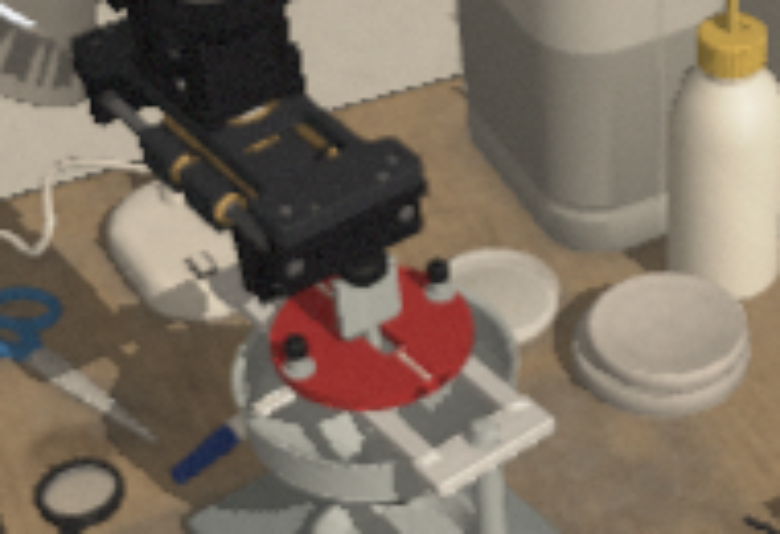

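```bash
python3 - <<'E'
from h import *
I,K,R,t=cam('side')
for z in (.322,.341): print(proj(K,R,t,[.4518,.2222,z]))
s=get_state();p=s['ee_pos'];print(s['clock'],p.round(4),s['q'].round(3),s['qvel'].round(3))
cv2.imwrite('pics/s3.png',cv2.resize(I[130:260,140:330],(780,534),interpolation=2))
sc=cam('scene')[1:]
def tri(a,b):
    M=lambda c:c[0]@np.c_[c[1],c[2]]
    X=cv2.triangulatePoints(M(sc),M((K,R,t)),np.array(a,float),np.array(b,float)).ravel();return X[:3]/X[3]
# gripper body corner in both: right front corner scene zoom (410,165); side zoom?
print(-sc[1].T@sc[2])
Iw,Kw,Rw,tw=cam('wrist'); print('wristcam',-Rw.T@tw, Rw.round(3)); print('tip in wrist',proj(Kw,Rw,tw,p-[0,0,.019]))
print('head top in wrist',proj(Kw,Rw,tw,[.498,.193,.236]))
E
```

```text
[227.30251428 177.2802686 ]
[226.51302773 168.37459307]
4.1333 [0.4567 0.2157 0.2117] [ 0.23   0.136 -0.816  1.737  0.103  1.311 -2.191] [-0.     0.002 -0.     0.002 -0.    -0.004 -0.002]
[ 0.13734862 -0.43207349  0.81674716]
wristcam [0.52416351 0.21549595 0.3865538 ] [[-0.013 -1.    -0.001]
 [-0.969  0.013  0.248]
 [-0.248  0.004 -0.969]]
tip in wrist [278.67300769 236.99292386]
head top in wrist [327.19206518 182.51842971]
```

View pics/s3.png

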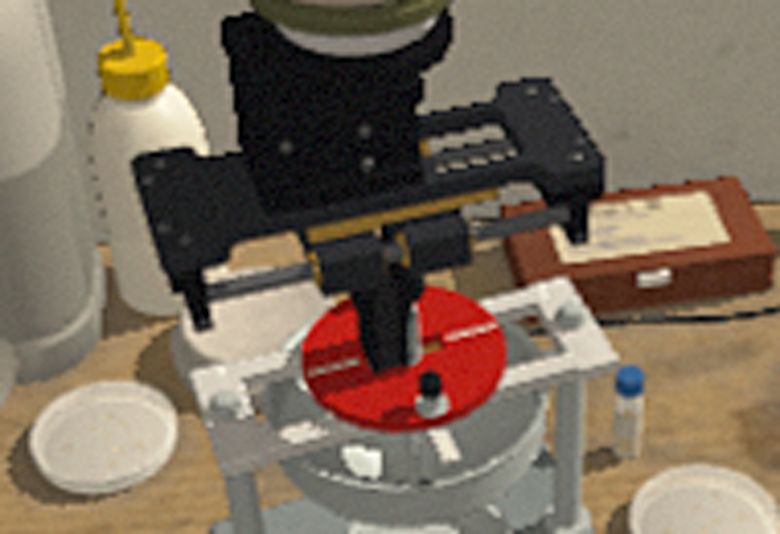

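```bash
python3 - <<'E'
from h import *
sc=cam('scene');sd=cam('side');p=get_state()['ee_pos']
def tri(a,b):
    M=lambda c:c[1]@np.c_[c[2],c[3]]
    X=cv2.triangulatePoints(M(sc),M(sd),np.array(a,float),np.array(b,float)).ravel();X=X[:3]/X[3];return X.round(4),proj(*sc[1:],X).round(1),proj(*sd[1:],X).round(1)
print(tri((204.6,180.6),(280.5,188.5)))
for dy in(-.095,.095):
  for dx in(-.0375,.0375):
    q=p+[dx,dy,.051];print(q,proj(*sc[1:],q),proj(*sd[1:],q))
# peg and wrist checks
a=sc[0][130:200,190:260];b=sd[0][170:240,205:275]
cv2.imwrite('pics/z4.png',np.hstack([cv2.resize(a,(400,400),interpolation=2),cv2.resize(b,(400,400),interpolation=2)]))
cv2.imwrite('pics/sc4.png',sc[0])
E
```

```text
(array([0.4156, 0.135 , 0.2974]), array([204.9, 179.9]), array([281. , 189.4]))
[0.41902991 0.12059463 0.26223142] [213.47666772 197.85216764] [287.08431712 201.34750702]
[0.49402991 0.12059463 0.26223142] [246.9055135  180.18502596] [272.53052684 178.68519194]
[0.41902991 0.31059463 0.26223142] [162.07776023 150.15905697] [185.83042172 226.5749522 ]
[0.49402991 0.31059463 0.26223142] [193.59680029 136.12782711] [177.45158012 200.47362252]
```

View pics/z4.png

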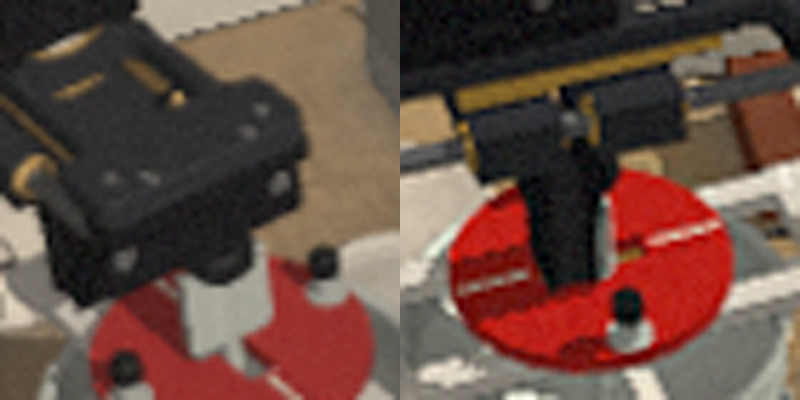

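View pics/sc4.png

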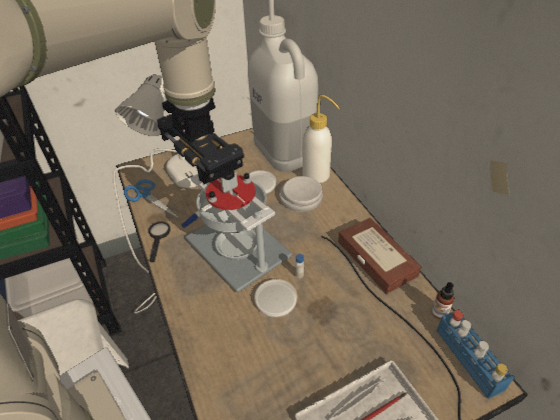

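```bash
python3 - <<'E'
from h import *
sd=cam('side');K,R,t=cam('wrist')[1:]
a=onz(K,R,t,160,171,.179);b=onz(K,R,t,457,164,.179);print(a,b,np.linalg.norm(a-b))
print(onz(K,R,t,318,182,.236),onz(K,R,t,312,89,.206))
for z in(.191,.2,.21,.22,.23,.24): print(onz(*sd[1:],235,219.6,z).round(4))
E
```

```text
[0.4966366  0.28962631 0.179     ] [0.49855115 0.10359855 0.179     ] 0.18603760886808546
[0.49816125 0.19716948 0.236     ] [0.54141601 0.19744403 0.206     ]
[0.4807 0.2072 0.191 ]
[0.4712 0.2096 0.2   ]
[0.4607 0.2122 0.21  ]
[0.4501 0.2149 0.22  ]
[0.4396 0.2175 0.23  ]
[0.4291 0.2201 0.24  ]
```

The side view puts the fingertips about 25–30 mm higher than the reported TCP height implies, although horizontally they agree. I'll go down in small steps, checking force and picture.

Emit:
{"method": "send_rows", "body": {
  "targets": [0,-5,0,0,0,0,2,0,0,0,2,0,0,0,0,0]
}}

```text
clock: 4.77
ee_pos: [0.4562, 0.2205, 0.2064]
eef_rot: [3.141, -0.019, -0.001]
force: [-0.3, -0.3, -0.4]
gripper_width: 0.0002
```

```bash
cat >> h.py <<'E'
def look(name):
    sd=cam('side');sc=cam('scene')
    b=sd[0][170:240,205:275];a=sc[0][130:220,190:280]
    cv2.imwrite(f'pics/{name}.png',np.hstack([cv2.resize(a,(400,400),interpolation=2),cv2.resize(b,(400,400),interpolation=2)]))
    s=get_state();p=s['ee_pos']
    print(s['clock'],p.round(4),s['force'].round(2),'yaw',2*np.arctan2(-s['eef_rot'][1],-s['eef_rot'][0]) if s['eef_rot'][0]<0 else 2*np.arctan2(s['eef_rot'][1],s['eef_rot'][0]))
    return sd,sc,p
E
python3 - <<'E'
from h import *
sd,sc,p=look('z5')
print(proj(*sd[1:],p-[0,0,.019]))
E
```

```text
4.8667 [0.4563 0.2204 0.2067] [ 0.21  0.24 -0.67] yaw -0.012194343582342162
[232.33931942 230.21133031]
```

View pics/z5.png

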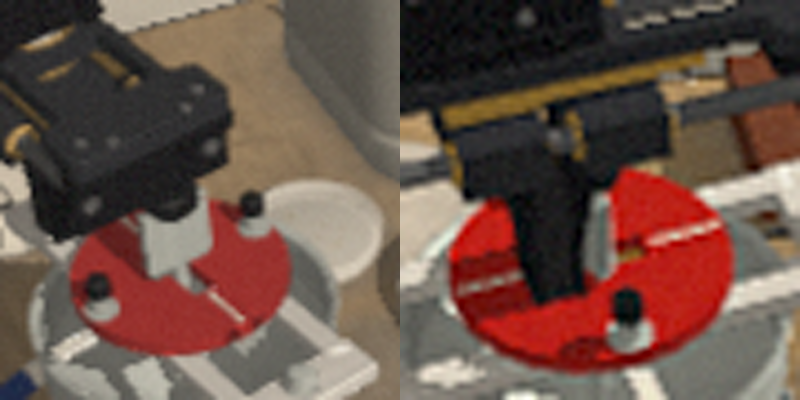

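Emit:
{"method": "send_rows", "body": {
  "targets": [0,0,2,0,0,0,2,0,0,0,0,0]
}}

```text
clock: 5.12
ee_pos: [0.4563, 0.2203, 0.2025]
eef_rot: [3.141, -0.019, -0.001]
force: [0.4, -0.9, 0.1]
gripper_width: 0.0006
```

```bash
python3 - <<'E'
from h import *
sd,sc,p=look('z6')
print(proj(*sd[1:],p-[0,0,.019]))
E
```

```text
5.2167 [0.4564 0.2204 0.2028] [-0.34  0.38  1.42] yaw -0.012256603364834803
[232.44998026 231.59605419]
```

View pics/z6.png

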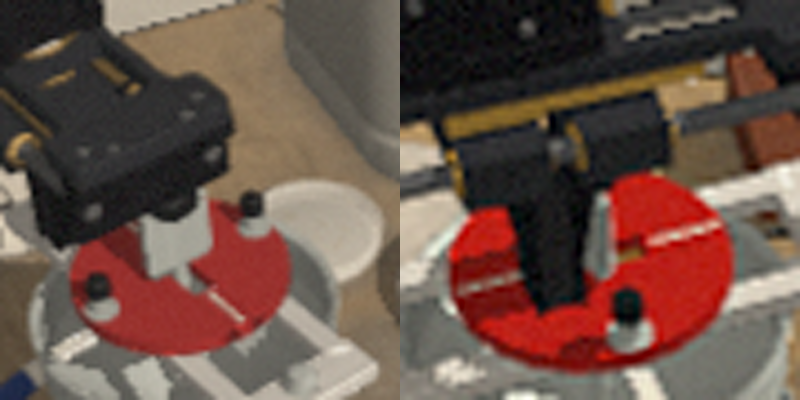

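Emit:
{"method": "send_rows", "body": {
  "targets": [0,0,2,0,0,0,2,0,0,0,0,0]
}}

```text
clock: 5.47
ee_pos: [0.4563, 0.2204, 0.1985]
eef_rot: [3.141, -0.019, -0.001]
force: [0.8, 0.8, -0.7]
gripper_width: 0.0001
```

Emit:
{"method": "send_rows", "body": {
  "targets": [0,0,2,0,0,0,2,0,0,0,0,0]
}}

```text
clock: 5.72
ee_pos: [0.4563, 0.2204, 0.1945]
eef_rot: [3.141, -0.019, -0.001]
force: [0.2, 0.2, -0.7]
gripper_width: 0.0004
```

```bash
python3 - <<'E'
from h import *
sd,sc,p=look('z7')
print(proj(*sd[1:],p-[0,0,.019]))
for z in(.186,.192,.2,.21): print(onz(*sd[1:],233.4,223.9,z).round(4))
cv2.imwrite('pics/w7.png',cam('wrist')[0])
E
```

```text
5.8167 [0.4564 0.2205 0.1948] [-0.35  0.54 -0.91] yaw -0.012228560786831408
[232.66526684 234.42894459]
[0.4748 0.2127 0.186 ]
[0.4686 0.2142 0.192 ]
[0.4604 0.2162 0.2   ]
[0.45   0.2187 0.21  ]
```

View pics/z7.png

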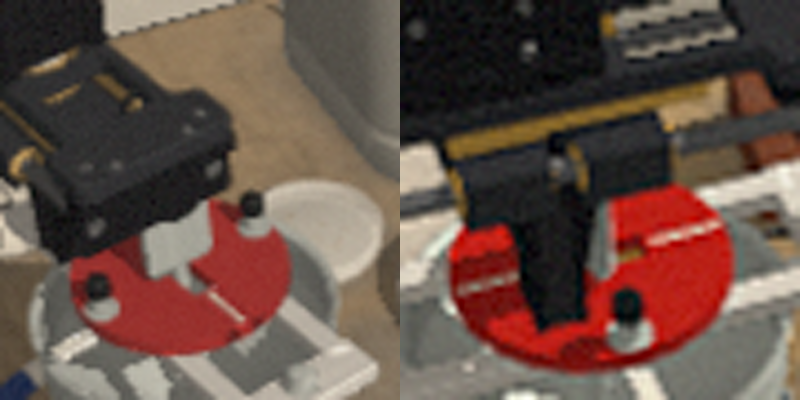

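View pics/w7.png

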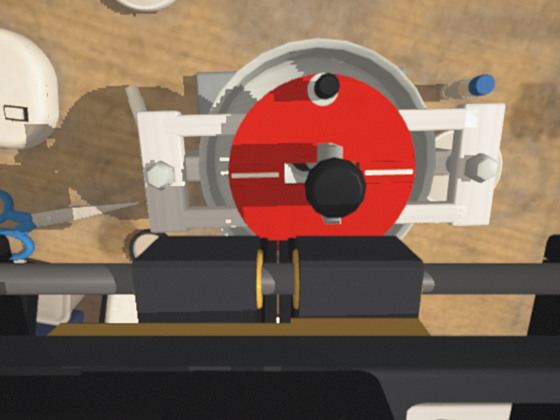

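Emit:
{"method": "send_rows", "body": {
  "targets": [-1,0,2,0,-1,4,0,0,0,4,0,0,0,4,0,0,0,3,0,0,0,0,0,0]
}}

```text
clock: 6.37
ee_pos: [0.4543, 0.2049, 0.193]
eef_rot: [3.141, -0.02, 0.0]
force: [0.3, 0.5, -0.3]
gripper_width: 0.0003
```

```bash
python3 - <<'E'
from h import *
sd,sc,p=look('z8')
cv2.imwrite('pics/w8.png',cam('wrist')[0])
E
```

```text
6.4667 [0.4544 0.2053 0.193 ] [ 0.01 -0.79 -0.09] yaw -0.012670934378077672
```

View pics/z8.png

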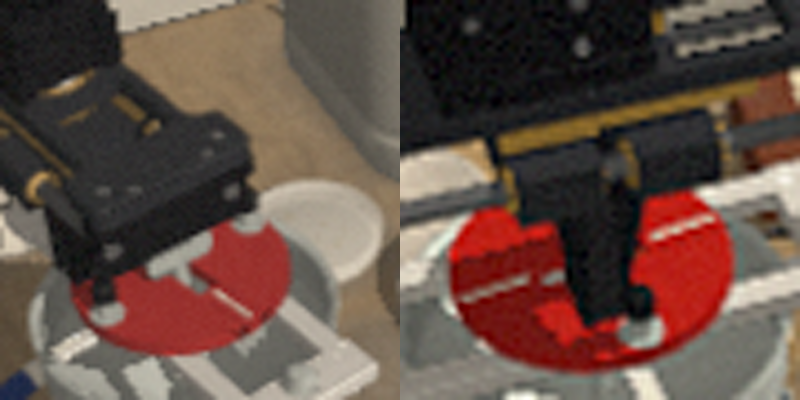

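Emit:
{"method": "send_rows", "body": {
  "targets": [-0.6,2.2,0,-0.05,-0.6,2.2,0,-0.05,-0.6,2.2,0,-0.05,-0.6,2.2,0,-0.05,-0.6,2.2,0,-0.05,-0.6,2.2,0,-0.05,-0.6,2.2,0,-0.05,-0.6,2.2,0,-0.05,-0.6,2.2,0,-0.05,-0.6,2.2,0,-0.05,-0.6,2.2,0,-0.05,-0.6,2.2,0,-0.05,-0.6,2.2,0,-0.05,-0.6,2.2,0,-0.05,0,0,0,0]
}}

```text
clock: 7.77
ee_pos: [0.456, 0.1745, 0.1931]
eef_rot: [-2.956, -1.063, -0.001]
force: [0.5, 1.3, 1.0]
gripper_width: 0.0002
```

```bash
cat >> h.py <<'E'
def rel(p,yaw,A=(.498,.193)):
    d=p[:2]-np.array(A); c,s=np.cos(-yaw),np.sin(-yaw)
    print('rel(yaw frame) mm',(1000*np.array([c*d[0]-s*d[1],s*d[0]+c*d[1]])).round(1))
E
python3 - <<'E'
from h import *
sd,sc,p=look('z9')
R=cv2.Rodrigues(np.array(get_state()['eef_rot']))[0];yaw=np.arctan2(R[1,0],R[0,0]);print('yaw',yaw,R[:,2].round(3));rel(p,yaw)
cv2.imwrite('pics/w9.png',cam('wrist')[0])
E
```

```text
7.8667 [0.4558 0.1746 0.1931] [0.5  0.75 0.03] yaw 0.6862527791500586
yaw 0.6862528010704214 [ 0.  0. -1.]
rel(yaw frame) mm [-44.3  12.5]
```

View pics/z9.png

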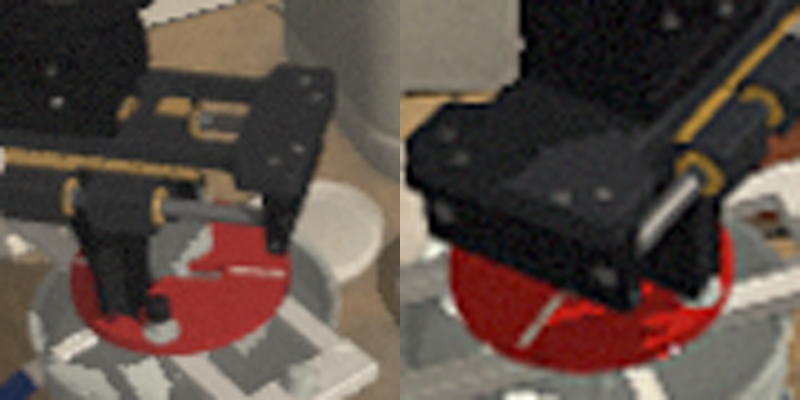

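View pics/w9.png

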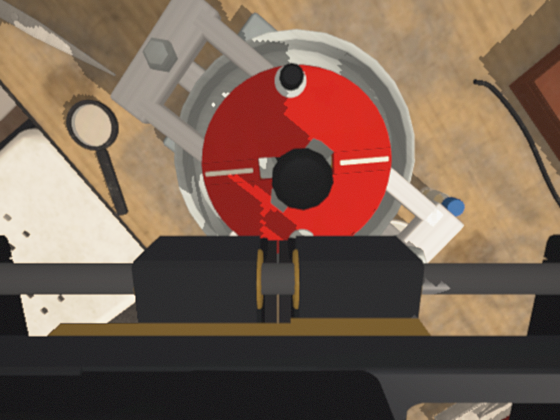

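The disc is turning with the finger. In the wrist view the slot line runs from (205,175) to (388,160), and the bar head is clear. I'll measure the angle still to go.

```bash
python3 - <<'E'
from h import *
I,K,R,t=cam('wrist')
a=onz(K,R,t,205,175,.186);b=onz(K,R,t,388,160,.186);d=b-a;print(a,b,np.arctan2(d[1],d[0]),np.linalg.norm(d))
s1=onz(K,R,t,159,54,.179);print(s1)
s=get_state();print(s['clock'],s['q'].round(2))
E
```

```text
[0.46160973 0.23196896 0.186     ] [0.53169071 0.15927302 0.186     ] -0.8037110524150881 0.10097545555488636
[0.49634223 0.28914579 0.179     ]
7.9667 [ 0.34  0.11 -0.84  1.8   0.08  1.27 -1.4 ]
```

Emit:
{"method": "send_rows", "body": {
  "targets": [-0.6,2.2,0,-0.05,-0.6,2.2,0,-0.05,-0.6,2.2,0,-0.05,-0.6,2.2,0,-0.05,-0.6,2.2,0,-0.05,-0.6,2.2,0,-0.05,-0.6,2.2,0,-0.05,-0.6,2.2,0,-0.05,-0.6,2.2,0,-0.05,-0.6,2.2,0,-0.05,-0.6,2.2,0,-0.05,-0.6,2.2,0,-0.05,-0.6,2.2,0,-0.05,-0.6,2.2,0,-0.05,-0.6,2.2,0,-0.05,0,0,0,0]
}}

```text
clock: 9.3
ee_pos: [0.4789, 0.1503, 0.1928]
eef_rot: [-2.363, -2.07, 0.001]
force: [-0.6, 0.7, -0.5]
gripper_width: 0.0003
```

```bash
python3 - <<'E'
from h import *
s=get_state();R=cv2.Rodrigues(np.array(s['eef_rot']))[0];yaw=np.arctan2(R[1,0],R[0,0]);print('yaw',yaw,s['force'].round(2));rel(s['ee_pos'],yaw)
cv2.imwrite('pics/w10.png',cam('wrist')[0])
E
```

```text
yaw 1.439115595300518 [-0.58  0.74 -0.53]
rel(yaw frame) mm [-44.8  13.3]
```

View pics/w10.png

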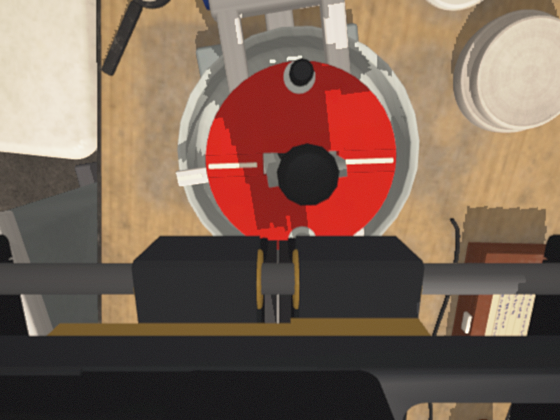

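The slot line now runs from (208,166) to (392,160), nearly parallel to the bar. I'll work out the remaining angle.

```bash
python3 - <<'E'
from h import *
I,K,R,t=cam('wrist')
cv2.imwrite('pics/w10z.png',cv2.resize(I[20:240,165:425],(780,600),interpolation=2))
a=onz(K,R,t,208,166,.186);b=onz(K,R,t,392,160,.186);d=b-a;print(a,b,np.arctan2(d[1],d[0]))
print('ptr',onz(K,R,t,193,177,.175),'head',onz(K,R,t,307,175,.236))
E
```

```text
[0.44712119 0.2011732  0.186     ] [0.5473585  0.19079804 0.186     ] -0.10313866132413868
ptr [0.43469703 0.19500763 0.175     ] head [0.49704545 0.19685341 0.236     ]
```

View pics/w10z.png

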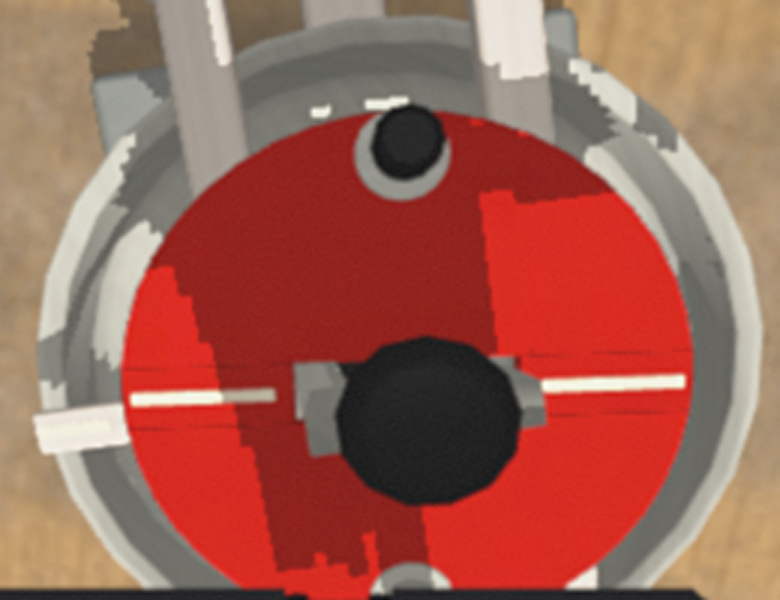

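About 0.11 rad remains, so two more rows.

Emit:
{"method": "send_rows", "body": {
  "targets": [-0.6,2.2,0,-0.05,-0.6,2.2,0,-0.05,0,0,0,0]
}}

```text
clock: 9.65
ee_pos: [0.4832, 0.1485, 0.1928]
eef_rot: [-2.258, -2.185, 0.001]
force: [-0.5, 0.0, -0.2]
gripper_width: 0.0007
```

```bash
python3 - <<'E'
from h import *
s=get_state();print(s['ee_pos'].round(4),s['force'].round(2))
I,K,R,t=cam('wrist');J=I.astype(int)
cv2.imwrite('pics/w11z.png',cv2.resize(I[20:240,165:425],(780,600),interpolation=2))
E
```

```text
[0.4832 0.1485 0.1928] [-0.48  0.01 -0.17]
```

View pics/w11z.png

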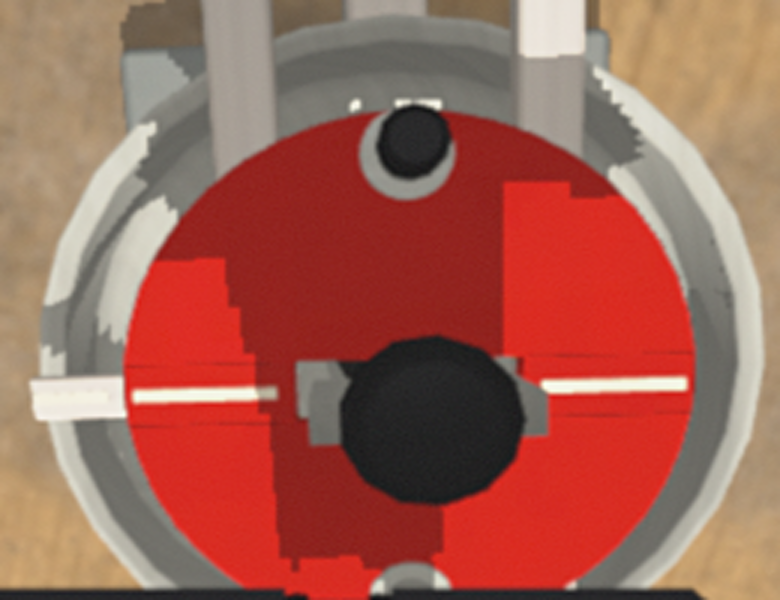

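The slot, bar and pointer look parallel, within about 0.03 rad. I'll back off the peg and rise.

Emit:
{"method": "send_rows", "body": {
  "targets": [0,-3,0,0,0,-2,0,0,0,0,-10,0,0,0,-20,0,0,0,-25,0,0,0,-25,0,0,0,-10,0,0,0,0,0,0,0,0,0]
}}

```text
clock: 10.45
ee_pos: [0.4783, 0.1488, 0.283]
eef_rot: [2.258, 2.183, 0.001]
force: [0.3, -0.8, -0.1]
gripper_width: 0.0002
```

```bash
python3 - <<'E'
from h import *
sd,sc,p=look('z12')
R=cv2.Rodrigues(np.array(get_state()['eef_rot']))[0]
for A in([.498,.193],[.497,.195]): print('to axis in tool mm',(R.T@(np.r_[A,p[2]]-p)*1000).round(1))
I,K,R,t=cam('wrist');cv2.imwrite('pics/w12.png',I)
E
```

```text
10.55 [0.4777 0.1486 0.2818] [-0.19 -0.13  0.11] yaw 1.5375153937819517
to axis in tool mm [45.1 18.8 -0.1]
to axis in tool mm [47.  17.7 -0.1]
```

View pics/z12.png

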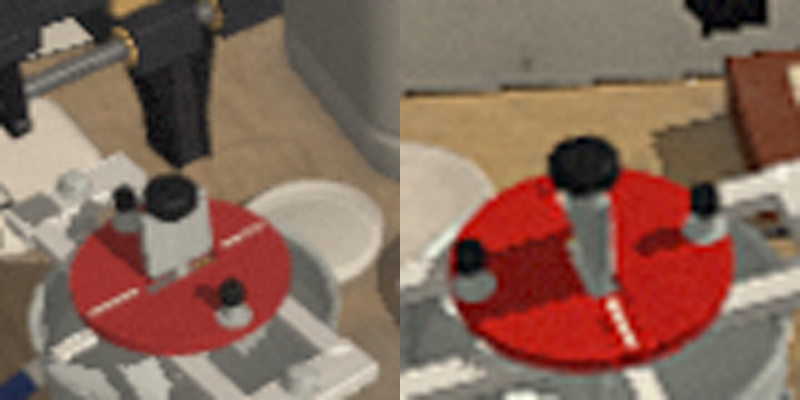

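View pics/w12.png

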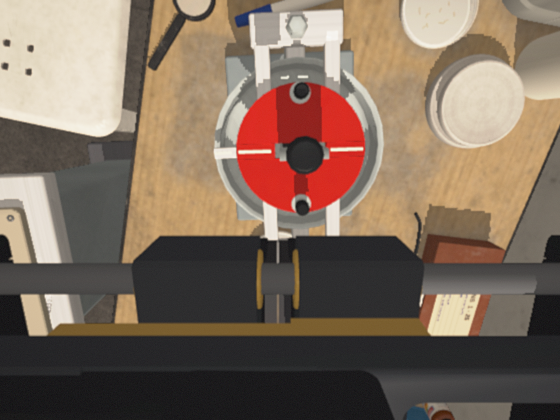

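Both pegs now lie across the bar. In the wrist view the white lines (214,152)–(364,149) pass under the head at (304,154). The fingertip shows in both fixed views, so I can check its offset.

```bash
python3 - <<'E'
from h import *
sd=cam('side');sc=cam('scene');p=get_state()['ee_pos']
def tri(a,b):
    M=lambda c:c[1]@np.c_[c[2],c[3]]
    X=cv2.triangulatePoints(M(sc),M(sd),np.array(a,float),np.array(b,float)).ravel();X=X[:3]/X[3];return X.round(4),proj(*sc[1:],X).round(1),proj(*sd[1:],X).round(1)
print(p,tri((231.2,167.1),(261,174.6)))
I,K,R,t=cam('wrist')
a=onz(K,R,t,243,152.5,.186);b=onz(K,R,t,364,149,.186);d=b-a;print('disc',np.arctan2(d[1],d[0]),a,b,'head',onz(K,R,t,304.5,154,.236),'screw',onz(K,R,t,296,26,.179),'ptr',onz(K,R,t,226,153,.175))
cv2.imwrite('pics/z13.png',np.hstack([cv2.resize(sc[0][120:190,200:270],(400,400),interpolation=2),cv2.resize(sd[0][130:200,225:295],(400,400),interpolation=2)]))
E
```

```text
[0.47783333 0.14867134 0.28199143] (array([0.4809, 0.1483, 0.286 ]), array([231.5, 166.2]), array([261.6, 175.7]))
disc -0.005457843801980366 [0.45112519 0.19590078 0.186     ] [0.54901101 0.19536653 0.186     ] head [0.49714729 0.19740392 0.236     ] screw [0.49633898 0.28889799 0.179     ] ptr [0.4355653  0.19512158 0.175     ]
```

View pics/z13.png

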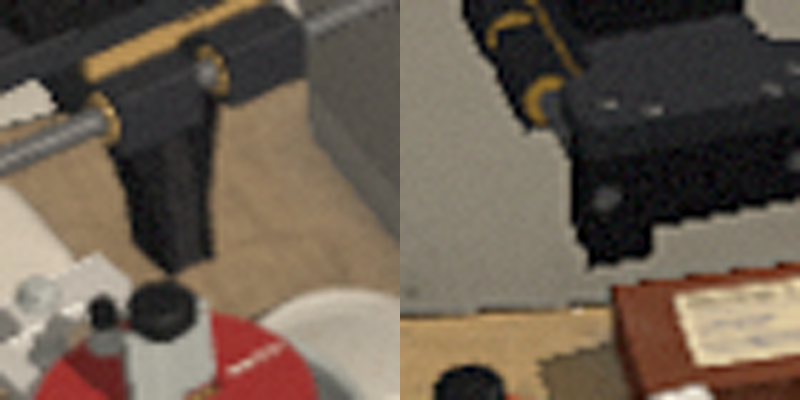

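Emit:
{"method": "send_rows", "body": {
  "targets": [16,6,0,0,16,6,0,0,14,6,0,0,0,0,0,0,0,0,8,0,0,0,8,0,0,0,0,0]
}}

```text
clock: 11.33
ee_pos: [0.497, 0.1928, 0.2647]
eef_rot: [-2.258, -2.183, 0.004]
force: [-0.3, -0.3, 0.6]
gripper_width: 0.0005
```

```bash
python3 - <<'E'
from h import *
sd,sc,p=look('z14')
for z in(0,-.019): print(proj(*sd[1:],p+[0,0,z]),proj(*sc[1:],p+[0,0,z]))
E
```

```text
11.4333 [0.4975 0.1932 0.2664] [ 0.84 -1.    0.04] yaw 1.536712772030563
[237.08732298 183.94963735] [226.2519796  159.71854394]
[237.61314102 191.57320413] [227.25269422 167.2728241 ]
```

View pics/z14.png

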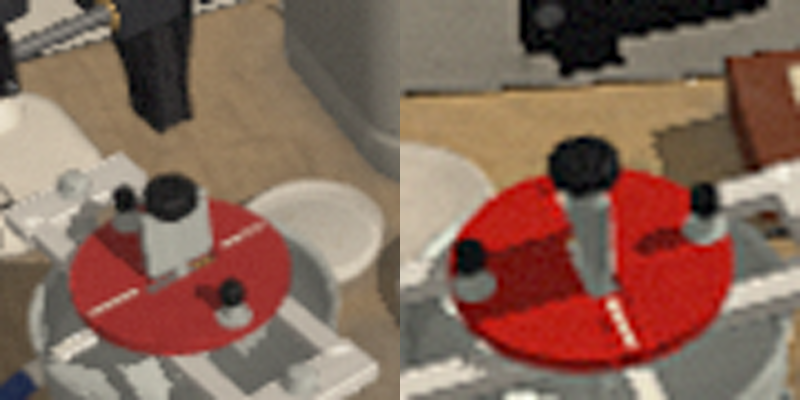

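The tip is visually at about the reported TCP height and right above the head. I'll descend in steps.

Emit:
{"method": "send_rows", "body": {
  "targets": [0,0,8,0,0,0,8,0,0,0,6,0,0,0,4,0,0,0,0,0]
}}

```text
clock: 11.85
ee_pos: [0.4973, 0.1939, 0.2398]
eef_rot: [-2.257, -2.184, 0.002]
force: [-0.4, 0.1, 0.3]
gripper_width: 0.0002
```

```bash
python3 - <<'E'
from h import *
sd,sc,p=look('z15')
E
```

```text
11.95 [0.4977 0.1942 0.2408] [ 0.23  0.62 -0.05] yaw 1.5378805531156488
```

View pics/z15.png

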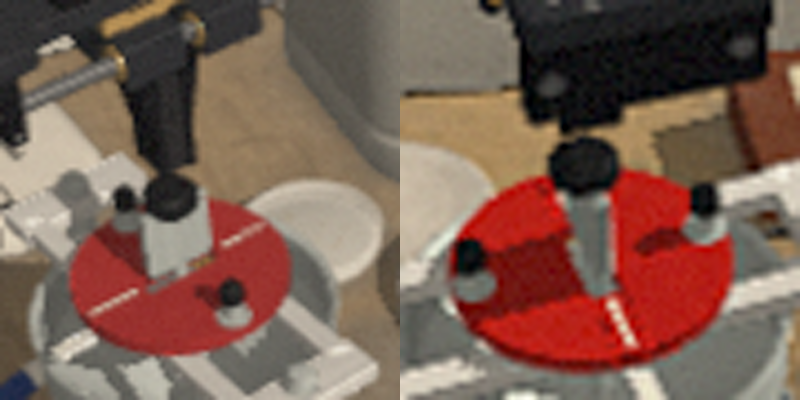

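Emit:
{"method": "send_rows", "body": {
  "targets": [0,0,2,0,0,0,2,0,0,0,2,0,0,0,2,0,0,0,0,0]
}}

```text
clock: 12.37
ee_pos: [0.4976, 0.1942, 0.2325]
eef_rot: [-2.258, -2.184, 0.001]
force: [-0.4, -0.7, 0.5]
gripper_width: 0.0007
```

Emit:
{"method": "send_rows", "body": {
  "targets": [0,0,2,0,0,0,2,0,0,0,2,0,0,0,0,0]
}}

```text
clock: 12.7
ee_pos: [0.4976, 0.1941, 0.2265]
eef_rot: [-2.258, -2.184, 0.001]
force: [0.7, 0.4, 0.3]
gripper_width: 0.0004
```

```bash
python3 - <<'E'
from h import *
sd,sc,p=look('z16')
E
```

```text
12.8 [0.4977 0.1942 0.2269] [ 0.09  0.92 -1.13] yaw 1.5378402848765935
```

View pics/z16.png

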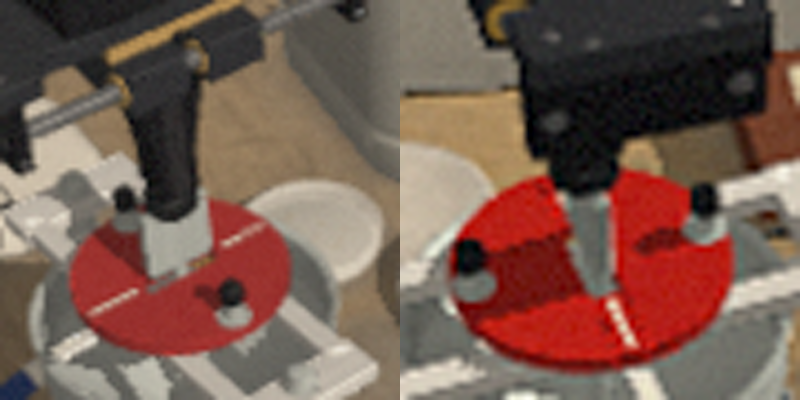

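Emit:
{"method": "send_rows", "body": {
  "targets": [0,0,1.5,0,0,0,1.5,0,0,0,1.5,0,0,0,0,0]
}}

```text
clock: 13.13
ee_pos: [0.4978, 0.1943, 0.2223]
eef_rot: [2.258, 2.184, 0.0]
force: [0.5, 0.5, 1.0]
gripper_width: 0.0008
```

Emit:
{"method": "send_rows", "body": {
  "targets": [0,0,1.5,0,0,0,1.5,0,0,0,1.5,0,0,0,0,0]
}}

```text
clock: 13.47
ee_pos: [0.4978, 0.1942, 0.2177]
eef_rot: [-2.258, -2.184, -0.0]
force: [-0.3, 0.2, 1.2]
gripper_width: 0.0003
```

```bash
python3 - <<'E'
from h import *
sd,sc,p=look('z17')
E
```

```text
13.5667 [0.4976 0.1942 0.2177] [-0.45  0.22  0.22] yaw 1.5378084233888376
```

View pics/z17.png

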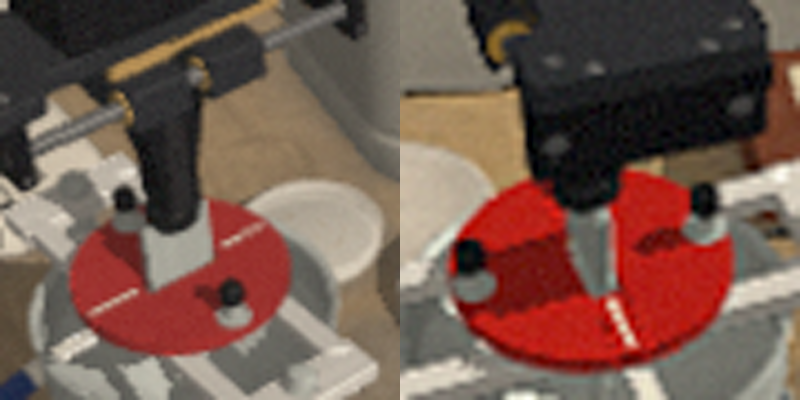

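The bar is now entering the slot: the head is lower and force is low. I'll continue.

Emit:
{"method": "send_rows", "body": {
  "targets": [0,0,2,0,0,0,2,0,0,0,2,0,0,0,2,0,0,0,0,0]
}}

```text
clock: 13.98
ee_pos: [0.4977, 0.1942, 0.2094]
eef_rot: [-2.258, -2.184, 0.001]
force: [0.1, 0.8, 1.8]
gripper_width: 0.0003
```

Emit:
{"method": "send_rows", "body": {
  "targets": [0,0,2,0,0,0,2,0,0,0,2,0,0,0,0,0]
}}

```text
clock: 14.32
ee_pos: [0.4977, 0.1942, 0.2035]
eef_rot: [-2.258, -2.184, 0.0]
force: [-0.1, 0.2, 0.4]
gripper_width: 0.0005
```

```bash
python3 - <<'E'
from h import *
sd,sc,p=look('z18')
E
```

```text
14.4167 [0.4977 0.1942 0.2037] [-0.1  -0.49 -0.97] yaw 1.5377993479733114
```

View pics/z18.png

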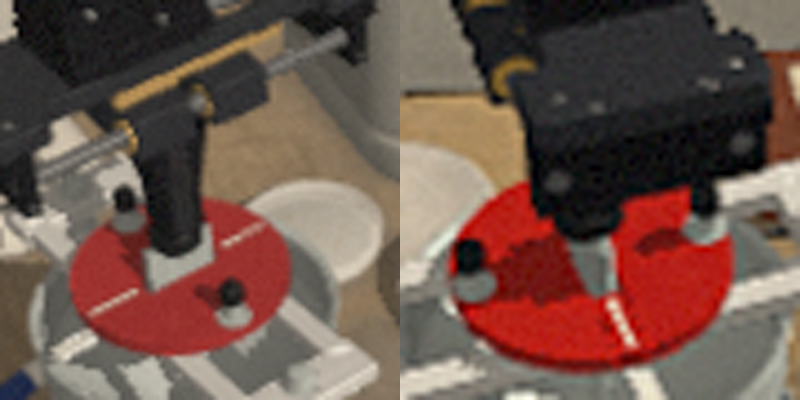

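Emit:
{"method": "send_rows", "body": {
  "targets": [0,0,1.5,0,0,0,1.5,0,0,0,1.5,0,0,0,1.5,0,0,0,0,0]
}}

```text
clock: 14.83
ee_pos: [0.4978, 0.1942, 0.1976]
eef_rot: [2.258, 2.184, -0.0]
force: [0.2, 0.6, 0.3]
gripper_width: 0.0005
```

Emit:
{"method": "send_rows", "body": {
  "targets": [0,0,1,0,0,0,1,0,0,0,1,0,0,0,0,0]
}}

```text
clock: 15.17
ee_pos: [0.4977, 0.1943, 0.1948]
eef_rot: [2.258, 2.184, -0.0]
force: [0.5, 0.1, 1.4]
gripper_width: 0.0006
```

```bash
python3 - <<'E'
from h import *
sd,sc,p=look('z19')
E
```

```text
15.2667 [0.4977 0.1942 0.1948] [ 0.06 -0.84 -0.12] yaw 1.5378598755861899
```

View pics/z19.png

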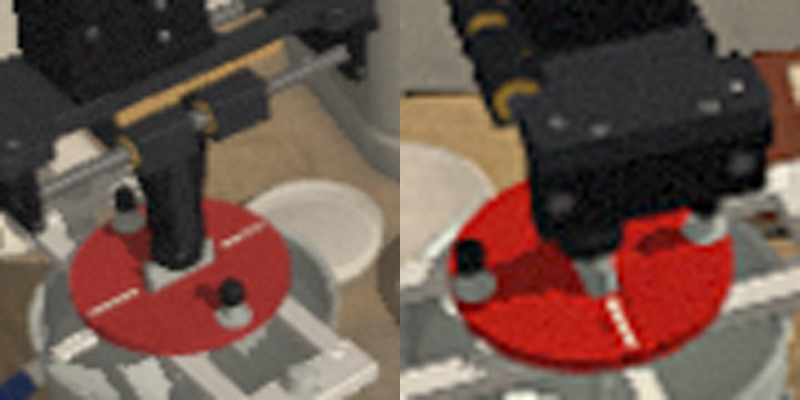

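Emit:
{"method": "send_rows", "body": {
  "targets": [0,0,1,0,0,0,1,0,0,0,1,0,0,0,0,0]
}}

```text
clock: 15.6
ee_pos: [0.4979, 0.1943, 0.1942]
eef_rot: [2.257, 2.183, 0.0]
force: [-9.8, -5.0, 25.2]
gripper_width: 0.0003
```

Emit:
{"method": "send_rows", "body": {
  "targets": [0,0,1,0,0,0,1,0,0,0,1,0,0,0,0,0]
}}

```text
clock: 15.93
ee_pos: [0.4981, 0.1944, 0.1939]
eef_rot: [2.256, 2.182, 0.001]
force: [-20.3, -10.3, 50.5]
gripper_width: 0.0006
```

```bash
python3 - <<'E'
from h import *
sd,sc,p=look('z20')
cv2.imwrite('pics/sd20.png',sd[0])
E
```

```text
16.0333 [0.4981 0.1944 0.1939] [-19.74 -10.32  50.15] yaw 1.5375976928900401
```

View pics/z20.png

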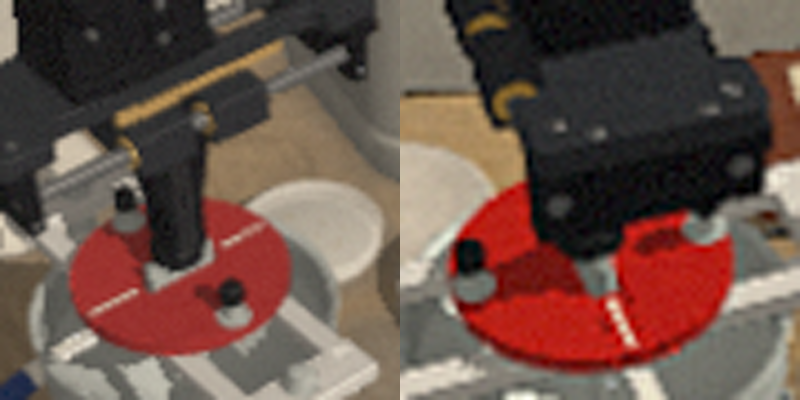

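The end stop was reached at ee z ≈ 0.194, and force rose to 50 N because I sent the second step without checking the first. I'm releasing straight up.

Emit:
{"method": "send_rows", "body": {
  "targets": [0,0,-4,0,0,0,-4,0,0,0,-8,0,0,0,-15,0,0,0,-20,0,0,0,-25,0,0,0,-25,0,-20,0,-10,0,-30,0,0,0,-30,0,0,0,-30,0,0,0,0,0,0,0]
}}

```text
clock: 17.03
ee_pos: [0.4946, 0.0777, 0.2997]
eef_rot: [2.266, 2.175, -0.003]
force: [0.6, -0.6, -0.8]
gripper_width: 0.0005
```

```bash
python3 - <<'E'
from h import *
sd,sc,p=look('z21')
for n,c,(u,v) in (('sc',sc,(0,0)),): pass
cv2.imwrite('pics/sd21.png',sd[0]);cv2.imwrite('pics/sc21.png',sc[0]);cv2.imwrite('pics/w21.png',cam('wrist')[0])
for z in(.236,.206,.209): print(z,'head proj crop sc',(proj(*sc[1:],[.4975,.194,z])-[190,130])/.225,'sd',(proj(*sd[1:],[.4975,.194,z])-[205,170])/.175+[400,0])
import pickle;D=pickle.load(open('d0.pkl','rb'))
for n,c in(('scene',sc),('side',sd)):
    d=cv2.absdiff(c[0],D[n][0]).max(2);cv2.imwrite(f'pics/diff_{n}.png',d)
E
```

```text
17.1333 [0.4942 0.0831 0.2999] [-0.01  0.02 -0.12] yaw 1.5349872338091974
0.236 head proj crop sc [167.22473304 184.48061939] sd [586.00145864 149.17024128]
0.206 head proj crop sc [173.89406201 234.68670231] sd [590.51822011 213.88239232]
0.209 head proj crop sc [173.24046085 229.76645409] sd [590.07668543 207.55647522]
```

View pics/z21.png

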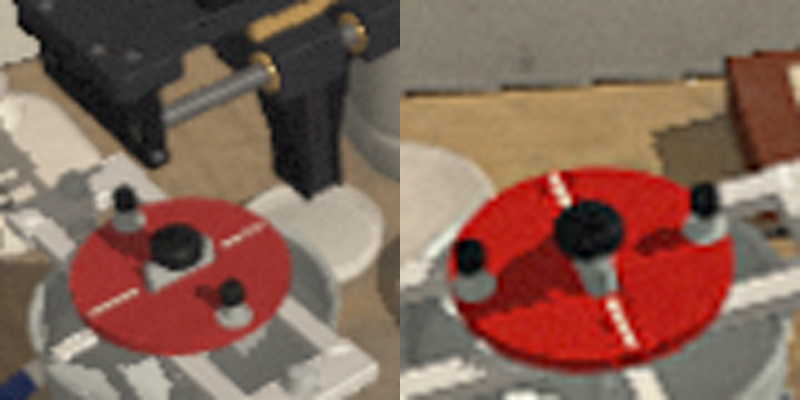

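View pics/w21.png

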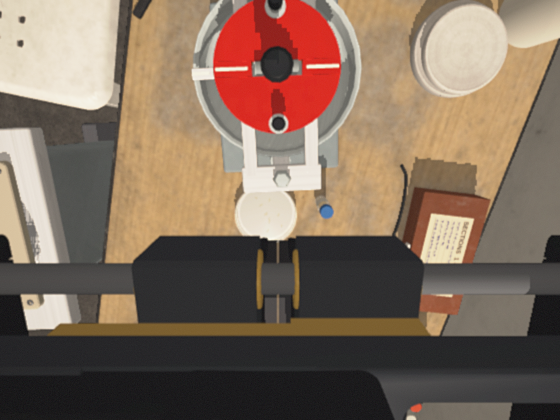

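View pics/diff_side.png

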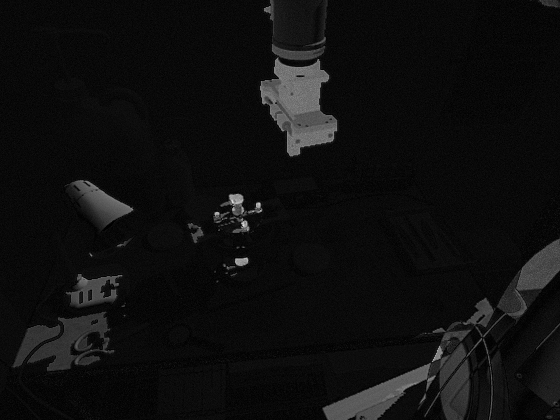

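The bar moved the full 30 mm as projected: scene shift 53 px against 50 predicted, side shift 65 against 65. The disc is lined up and the hopper edges show no difference. The diff lights up on the lamp, so I'll look at the whole view.

View pics/sd21.png

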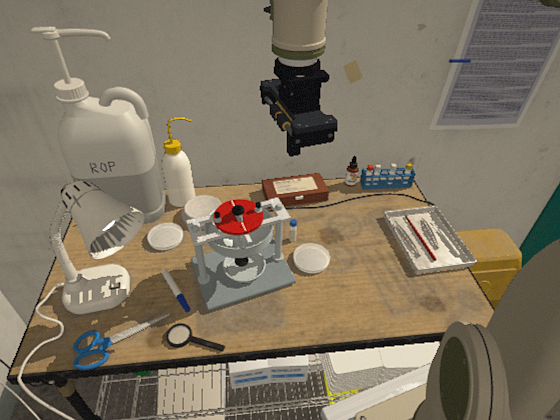

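View pics/sc21.png

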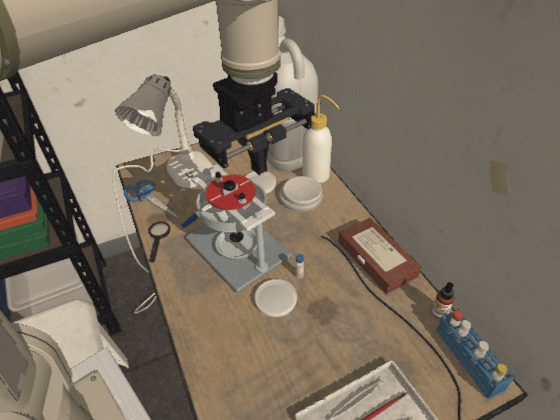

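The lamp differences are only the arm's shadow. The hopper, pan, dish, marker and vial are where they were, and the valve plug now shows above the pan. The arm is clear, so I'm handing in.

```bash
python3 -c "
from bench import ticket; print(ticket.job_done())"
```

```text
the job is handed in; nothing more can be done
None
```

The valve is open and I handed the job in after about 17 s. No verdict is reported. I pushed one peg round with the closed fingertips, turning the disc about 90° counter-clockwise. Then I pressed the bar's head down until it hit the end stop.

**Last checks:**
- **Disc:** the slot measured -0.005 rad, against about +0.01 rad for the bar, before I pressed the bar.
- **Bar:** the head dropped as far as a 30 mm stroke should look in both fixed views (scene 53 px against 50 expected, side 65 against 65), and it is now level with the peg tops.
- **Surroundings:** comparing the side view before and after shows no movement of the hopper, pan, dish, marker or vial. In that view only shadows changed, on and around the lamp. The arm is clear and its force reading is near zero.

**What disagreed or went less well:**
- **Fingertip height:** in the pictures the fingertips sat about 20 mm higher than the reported tool height and the 19 mm figure imply. I worked from the images and from small steps.
- **Force at the end stop:** I sent two 3 mm presses without checking the force in between, so it rose to about 54 N in all. By then the head had been pressed about 30 mm, so the bar should have been past 25 mm, where the 40 N finger limit no longer applies. I had no direct reading of the joint at that moment.

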